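Feel the sanding along a wooden tree frame

ROBOT

A 7-joint arm with a two-finger parallel gripper is mounted at the origin on the work surface. World frame = base frame: x ahead of the robot, y to its left, z up, the work surface at z = 0. Lengths are in m, angles in rad, forces in N, time in s.
With the tool pointing down it reaches from about 0.4 to 0.85 m from the base axis. Payload 10.4 kg.
Tool frame: the origin (TCP) lies between the finger pads, 19 mm behind the fingertips; this is the grasp point; z points along the fingers, y is the line along which they close (so a half turn about z gives the same grasp; the last joint's range is limited). The gripper opens to 87 mm and grips with 3 to 60 N. Pads are 19 mm wide; open, the fingers measure 117 mm over their backs; the gripper's body (75 mm by 190 mm) begins 51 mm behind the grasp point.
Start: joints at [-1.15, 0.332, -0.065, 1.46, 0.022, 1.35, -0.088], TCP at [0.268, 0.564, 0.241] pointing down, gripper open.
Joint ranges: [-2.6, 2.6], [-0.5, 2.12], [-1.47, 1.34], [0.16, 2.42], [-1.27, 4.41], [0.06, 2.06], [-2.6, 2.6]. Speed limits (rad/s): [2.22, 2.22, 2.79, 2.79, 3.14, 3.14, 3.14].

INTERFACE

Orientations are given as a unit quaternion [x, y, z, w].
In Python, from bench import status, cams, bot, models gives the robot as it stands.
- The arm moves only by the shell command python3 -m creep 'ROWS' [OPENING]. ROWS is JSON, a list of rows, each a list of 6 numbers: the shift along the tool's x, y, z normalised to -1 to 1, where 1 is 0.03 m, then the turn, a rotation vector about the tool's x, y, z normalised to -1 to 1, where 1 is pi/4 rad. A call has 1 to 8 rows; each row shifts and turns the commanded pose from where the row before left it, along the tool's axes as they then stand; what a row does not reach is not made up. A row lasts 1/12 s, in which the tool goes at most 41.7 mm and 7.16 degrees, less where a joint would pass 70% of its speed; a pose out of reach is approached as far as the arm can. A call with a number of a shift or a turn outside -1 to 1 is refused whole. A call with a gripper value outside its range is refused whole. OPENING is the opening, from 0 (shut) to 1 (fully open), set as the call begins (- or left out, the last holds). The fingers move at their own pace and stop on an object; the grip force is fixed at half the most. Time passes only in rows, so rows that do not move let the fingers close. It gives the time, the measured TCP pose, the force, the opening and the grip force at its end, in the units of the state.
- status.sense(): the state, without advancing time (a new reading comes with each control period).
- cams.snapshot(name): name is "scene" or "top"; returns a dict with "pixels" (384x512x3 uint8, red, green, blue), "depth" (384x512 float32, m along the optical axis (not along the pixel's ray), 0 where there is no reading), "camera_matrix" (3x3 intrinsics, pixels), "eye" and "attitude" of the camera in the world. Camera axes: x right, y down, z forward; pixel columns grow to the right and rows downward; lengths in m; the calibration is good to about 2 mm. A picture is of the moment at which its call begins.
- bot.hand_in(): hands the job in; it is judged then, once.
Trained networks look in a picture, given as the dict that the camera call returned (one of the last four; its "shot" number tells which), for a name from the list of things; names that differ only in an ending like _2 or _b are one class to them, and where a whole thing is asked for, a point or a joint stands for the part that bears it (a point fixed in the world has none). Each returns a list of dicts, best first, with "p" (0 to 1); they miss things now and then, are a little off and sometimes report something else, mostly with a low value. They report only what shows in the picture. A call takes as long as a camera call.
- models.look_for(thing, picture): "centre" ([x, y, z] in m, in the coordinates of the camera as it stood for that picture, good to about 4 mm: the middle of the surface that is visible of it).
- models.cut_out(thing, picture): "pixels" (384x512 bool, what is visible of it).
The state is a dict: "time_s": time; "joints": joint angles; "qd": joint speeds; "joint_efforts": joint torques, N m; "ee_pos": TCP position; "tcp_rot": TCP orientation; "force": force on the tool from outside, world axes, zero at the start; "ft_torque": the same for the moment, N m; "finger_gap": opening from 0.0 (shut) to 1.0 (fully open); "grasp_force": force on a finger pad.
Only numpy, scipy, OpenCV 4.12 (cv2) and the standard library are available. Lean on these libraries where they do the work, as an engineer would, in place of code of your own. Each camera call takes 0.05 s, during which the arm holds its last target. There are 200 camera calls.

TASK

Feel whether the small wooden tree frame lying in the sprung cradle is sanded smooth: set the fingertips down on the foot of its plain leg, stroke along the top of that leg to the peak and on down the stepped leg (the one with a short lower batten glued along its outer side) to its foot, in one pass without lifting off on the way, then lift clear. Touch down only on the foot and stroke lightly: the cradle's floating floor should sink a little under the fingers all along, but never come near the bottom of its travel. Do not grip, lift or shift the frame, and leave everything else where it stands.

Things in the scene. Friction and masses are not known exactly. Their poses are not given: they have to be found in the camera images.
- cradle: plywood tray, 290 x 270 mm, rim 28 mm high, fixed to the table; origin at the centre of its underside, on the table. Inside floats a flat grey floor on springs, its top 32 mm above the table at rest, with four small aluminium stops on it (14 mm high at most) that keep the frame in place with 1 to 2 mm of play.
- deck (a joint): sinking of the cradle's floating floor, m: 0 at rest (up), growing as it is pressed down, bottom stop at 0.014. It stays level wherever it is pressed. About 1 N (0.5 to 2 N) on the frame starts it moving, then 0.8 N more per mm.
- frame: A-shaped frame of pale wood, about 0.26 kg, lying flat and loose on the floating floor: two legs 30 mm wide and 30 mm thick, joined at the peak, their flat top 62 mm above the table at rest, and a thinner crossbar (10 mm below that top). Origin at the frame's middle on its underside, 32 mm above the table; x points to the peak, y to the plain leg's side, z up.
- plain_leg: the leg without a batten, a 223 mm long straight bar; origin on its centre line midway between point plain_foot and point peak (195 mm apart), on the underside; x along the leg from foot to peak, y across it, away from the other leg, z up.
- stepped_leg: the other leg, same bar, with a batten 100 x 20 mm and only 18 mm thick (12 mm below the leg's top) along the outer side of its lower half; origin on the bar's centre line midway between point stepped_foot and point peak, on the underside; x along the leg from foot to peak, y across it, towards the other leg, z up.
- plain_foot (a point): point on the top face of the plain leg, on its centre line, 20 mm from its foot end: the stroke begins here
- peak (a point): point on the top face where the centre lines of the two legs meet
- stepped_foot (a point): point on the top face of the stepped leg, on its centre line, 20 mm from its foot end: the stroke ends here
- dowel: bystander: upright wooden dowel stub, 24 mm diameter, 40 mm high, standing on the floating floor between the legs, so its top is 72 mm above the table; origin under its centre
- glue: bystander: white glue bottle, 48 mm diameter, 95 mm high, beside the cradle; origin under its centre
- sandblock: bystander: cork sanding block 104 x 64 x 22 mm beside the cradle; origin under its centre
- tape: bystander: tape measure 65 x 34 x 60 mm beside the cradle; origin under its centre
- offcut: bystander: wood offcut 90 x 38 x 30 mm beside the cradle; origin under its centre
- driver: bystander: screwdriver lying at the left of the table, well away from the cradle, about 200 mm long
- filler: bystander: jar of filler, 70 mm diameter, 80 mm high, towards the right of the table; origin under its centre

How it is judged:
By the outcome, as a careful person would: the job done as asked, in the order asked, and still so for the second after the job is handed in, with the robot touching nothing.
It also fails if it takes over 58 s, if anything falls off the work surface, if the arm or the gripper's body presses on something with over 40 N, if the wrist force passes 120 N, or if a joint passes its speed limit or range.

## Working session

There is one attempt and no reset: what is moved stays moved. The work goes in short steps, Python scripts to look and compute and a shell command to move; the robot and the scene stay as the last step left them, time stands still between calls to the robot, and variables do not carry over. Pictures are saved under pics/ and viewed, at most 10 in all, crops included, and the job is handed in when it is done.

```bash
ls; mkdir -p pics
cat > h.py <<'E'
import numpy as np, cv2
from scipy.spatial.transform import Rotation as R
from bench import status,cams,bot,models
def cloud(s):
    K=np.array(s["camera_matrix"]);d=s["depth"];v,u=np.mgrid[:384,:512]
    p=np.stack([(u-K[0,2])*d/K[0,0],(v-K[1,2])*d/K[1,1],d],-1)
    return w(s,p)
def w(s,p):
    a=np.array(s["attitude"]); M=R.from_quat(a).as_matrix() if a.size==4 else a
    return np.asarray(p)@M.T+np.array(s["eye"])
E
python3 - <<'E'
from h import *
print(status.sense())
for n in("top","scene"):
    s=cams.snapshot(n);cv2.imwrite(f"pics/{n}0.png",s["pixels"][...,::-1]);print(n,s["eye"],s["attitude"])
    for t in("frame","plain_leg","stepped_leg","plain_foot","peak","stepped_foot","dowel","cradle","glue"):
        print(t,[(round(r["p"],2),w(s,r["centre"]).round(4).tolist()) for r in models.look_for(t,s)[:2]])
    np.savez(f"{n}0.npz",c=cloud(s),px=s["pixels"])
E
```

```text
pics
{'time_s': 0.0, 'joints': array([-1.14957738,  0.3328942 , -0.06469763,  1.46090408,  0.02163134,
        1.34989438, -0.08852911]), 'qd': array([ 0.00145393, -0.00083602, -0.00134893,  0.00110335,  0.00126624,
       -0.00014382,  0.0003999 ]), 'joint_efforts': array([ 8.09880657e-05, -6.23257613e+01,  2.46001157e-02, -3.89907718e+01,
       -6.13487069e-02,  3.99254076e-02,  1.06982552e-04]), 'ee_pos': array([0.26823619, 0.56413269, 0.24045775]), 'tcp_rot': array([ 2.20094699e-01,  9.75478257e-01, -6.93419366e-04, -1.08047211e-04]), 'force': array([ 0.60673206,  0.31827995, -0.05643639]), 'ft_torque': array([-0.01149788,  0.00766659,  0.03235567]), 'grasp_force': 0.0, 'finger_gap': 0.9978486112313253}
top [0.26878855 0.01366434 1.4197488 ] [ 0.70418996 -0.7010351   0.07739048 -0.08171296]
frame [(0.7, [0.5548, 0.007, 0.0646])]
plain_leg [(0.61, [0.6086, -0.0239, 0.0644])]
stepped_leg [(0.65, [0.5337, 0.0292, 0.0622])]
plain_foot [(0.7, [0.5526, 0.0117, 0.0648])]
peak [(0.65, [0.5482, 0.0107, 0.0623])]
stepped_foot [(0.69, [0.5511, 0.01, 0.0635]), (0.42, [0.57, 0.5049, 0.0214])]
dowel [(0.46, [0.5686, -0.0008, 0.0701]), (0.31, [0.5517, 0.0076, 0.0624])]
cradle []
glue [(0.79, [0.4315, -0.1596, 0.0673]), (0.74, [0.6081, -0.0216, 0.0651])]
scene [1.4257234  0.53731243 1.08543515] [ 0.46342818  0.7987206  -0.33398872 -0.18902713]
frame [(0.87, [0.567, 0.0217, 0.0607]), (0.68, [0.5767, 0.5106, 0.0222])]
plain_leg [(0.91, [0.624, -0.0162, 0.0637])]
stepped_leg [(0.56, [0.5438, 0.0382, 0.0596])]
plain_foot [(0.74, [0.5678, 0.0213, 0.0636])]
peak [(0.92, [0.5665, 0.0184, 0.0581])]
stepped_foot [(0.65, [0.5628, 0.0217, 0.0623])]
dowel [(0.52, [0.584, 0.0041, 0.0591]), (0.33, [0.568, 0.0222, 0.0606])]
cradle [(0.8, [0.6016, 0.0058, 0.0309]), (0.67, [0.5987, -0.0117, 0.0324])]
glue [(0.55, [0.4536, -0.1533, 0.053])]
```

Run:
```python
from h import *
im=cv2.imread("pics/top0.png");c=np.load("top0.npz")["c"]
m=(abs(c[...,0]-.57)<.25)&(abs(c[...,1])<.25)
v,u=np.where(m);print(u.min(),u.max(),v.min(),v.max())
z=im[v.min():v.max(),u.min():u.max()];cv2.imwrite("pics/top_crop.png",cv2.resize(z,None,fx=3,fy=3,interpolation=cv2.INTER_CUBIC))
print(z.shape)
```

```text
183 350 126 283
(157, 167, 3)
```

View pics/scene0.png

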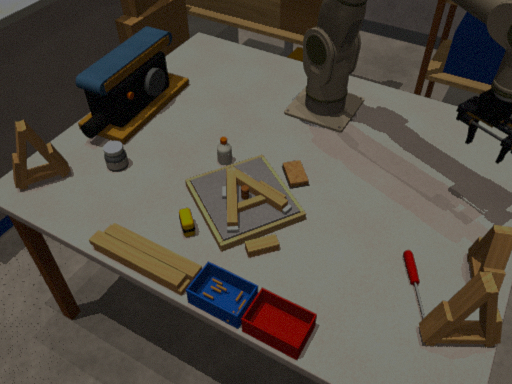

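View pics/top_crop.png

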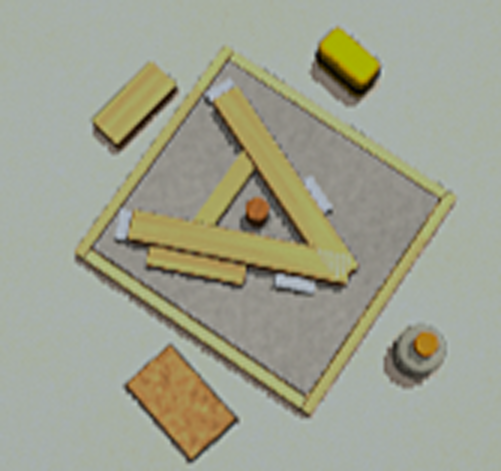

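```bash
cat > fit.py <<'E'
from h import *
from scipy.optimize import minimize
def feet(q):
    px,py,a,b=q;P=np.array([px,py])
    return P,P+.195*np.array([np.cos(a),np.sin(a)]),P+.195*np.array([np.cos(b),np.sin(b)])
def sd(X,P,F):
    d=(F-P)/.195;r=X-P;s=r@d;t=r@np.array([-d[1],d[0]])
    return np.maximum(np.maximum(-.008-s,s-.215),abs(t)-.015)
def cost(q,X,l):
    P,A,B=feet(q);d=np.minimum(sd(X,P,A),sd(X,P,B))
    return np.mean((1/(1+np.exp(d/.0015))-l)**2)
for n in("top","scene"):
    c=np.load(n+"0.npz")["c"]
    m=(abs(c[...,0]-.57)<.16)&(abs(c[...,1])<.16)&(c[...,2]>.01)
    X=c[m];z=X[:,2];print(n,m.sum(),np.histogram(z,np.arange(.026,.08,.003)))
    l=((z>.0575)&(z<.068)).astype(float)
    k=l>0;ctr=X[k,:2].mean(0);print(ctr,k.sum())
    best=None
    for a0 in np.arange(0,6.28,.35):
      for h in (.5,.65):
        for sg in(1,):
          P0=ctr-.1*np.array([np.cos(a0),np.sin(a0)])
          r=minimize(cost,[*P0,a0-h/1,a0+h/1] if 0 else [*P0,a0-h/2*1.0,a0+h/2*1.0],args=(X[:,:2],l),method="Nelder-Mead",options=dict(maxiter=600,initial_simplex=None))
          if best is None or r.fun<best.fun:best=r
    print(best.fun,best.x.round(4),[f.round(4).tolist() for f in feet(best.x)],"z",np.median(z[k]))
E
python3 fit.py
```

```text
top 8295 (array([1211, 1847, 1557,  521,  105,   91,  138,  210,  192,  139,  300,
        555,  455,  142,   43,   26,   14]), array([0.026, 0.029, 0.032, 0.035, 0.038, 0.041, 0.044, 0.047, 0.05 ,
       0.053, 0.056, 0.059, 0.062, 0.065, 0.068, 0.071, 0.074, 0.077]))
[ 0.57247128 -0.01226646] 1352
0.0313856338383236 [ 0.5183 -0.0886  0.5729  1.3675] [[0.5183, -0.0886], [0.6822, 0.0171], [0.5577, 0.1024]] z 0.061621260579355464
scene 6946 (array([ 618, 1429, 1495,  587,  119,   93,  124,  167,  188,  132,  142,
        397,  496,  166,   37,   30,   18]), array([0.026, 0.029, 0.032, 0.035, 0.038, 0.041, 0.044, 0.047, 0.05 ,
       0.053, 0.056, 0.059, 0.062, 0.065, 0.068, 0.071, 0.074, 0.077]))
[ 0.57893902 -0.00533809] 1145
0.03328774653681518 [ 0.5154 -0.0878  0.5773  1.3686] [[0.5154, -0.0878], [0.6788, 0.0186], [0.5546, 0.1032]] z 0.06254991544588573
```

The top picture shows the A-frame with its peak at crop pixel (345,265). The plain leg's foot is at (228,95), and the stepped leg's foot at (135,225) with the batten below it. The fits from both cameras agree to 3 mm and have the right height and sizes: peak (0.517,-0.088), plain_foot (0.6805,0.018), stepped_foot (0.556,0.103). The dowel is about 39 mm or more off both centre lines.

```bash
python3 -m creep '[[0,0,0,0,0,0.1],[0,0,0,0,0,0.1],[-0.9,-0.3,0,0,0,0],[-0.9,-0.3,0,0,0,0],[-0.9,-0.3,0,0,0,0],[-0.9,-0.3,0,0,0,0],[-0.9,-0.3,0,0,0,0],[-0.9,-0.3,0,0,0,0]]' 0
python3 -m creep '[[-0.9,-0.3,0,0,0,0],[-0.9,-0.3,0,0,0,0],[-0.9,-0.3,0,0,0,0],[-0.9,-0.3,0,0,0,0],[-0.9,-0.3,0,0,0,0],[-0.9,-0.3,0,0,0,0],[-0.9,-0.3,0,0,0,0],[-0.9,-0.3,0,0,0,0]]'
```

```text
time_s: 1.67
ee_pos: [0.3722, 0.4272, 0.2414]
tcp_rot: [0.296, 0.955, 0.0, 0.0]
force: [0.8, -0.2, -0.2]
finger_gap: 0.479
grasp_force: 0.0
time_s: 2.33
ee_pos: [0.5096, 0.2457, 0.2415]
tcp_rot: [0.296, 0.955, 0.0, 0.0]
force: [0.4, 0.3, 0.9]
finger_gap: 0.009
grasp_force: 0.0
```

```bash
cat > go.py <<'E'
import sys
from h import *
s=status.sense();M=R.from_quat(s["tcp_rot"]).as_matrix()
T=dict(a=[.6805,.018],p=[.517,-.088],b=[.556,.103])
z=float(sys.argv[2]);d=np.array([*T[sys.argv[1]],z])-s["ee_pos"]
print("units",(M.T@d/.03).round(3),"pos",s["ee_pos"].round(4),"F",s["force"].round(2),"yawY",np.degrees(np.arctan2(M[1,1],M[0,1])).round(1),"tilt",M[:,2].round(4))
E
python3 -m creep '[[-0.9,-0.3,0,0,0,0],[-0.9,-0.3,0,0,0,0],[-0.9,-0.3,0,0,0,0],[-0.9,-0.3,0,0,0,0],[-0.9,-0.3,0,0,0,0],[-0.9,-0.3,0,0,0,0],[-0.9,-0.3,0,0,0,0],[0,0,0,0,0,0]]'; python3 go.py a .0775
```

```text
time_s: 3.0
ee_pos: [0.6314, 0.0814, 0.241]
tcp_rot: [0.299, 0.954, -0.001, 0.001]
force: [-0.0, -0.8, 1.0]
finger_gap: 0.003
grasp_force: 0.0
units [-2.535 -0.789  5.458] pos [0.6314 0.0814 0.241 ] F [-0.03 -0.79  1.02] yawY 55.2 tilt [ 0.001  -0.0033 -1.    ]
```

```bash
python3 -m creep '[[-0.85,-0.26,0,0,0,0],[-0.85,-0.26,0,0,0,0],[-0.85,-0.26,0,0,0,0],[0,0,0.9,0,0,0],[0,0,0.9,0,0,0],[0,0,0.9,0,0,0],[0,0,0.9,0,0,0],[0,0,0,0,0,0]]'; python3 go.py a .0775
```

```text
time_s: 3.67
ee_pos: [0.676, 0.0256, 0.1273]
tcp_rot: [0.296, 0.955, -0.002, -0.004]
force: [-0.4, 0.8, -1.0]
finger_gap: 0.005
grasp_force: 0.0
units [-0.278 -0.116  1.657] pos [0.676  0.0256 0.1273] F [-0.42  0.82 -1.03] yawY 55.6 tilt [-8.6e-03 -8.0e-04 -1.0e+00]
```

```bash
python3 -m creep '[[-0.25,-0.1,0.4,0,0,0],[0,0,0.4,0,0,0],[0,0,0,0,0,0],[0,0,0,0,0,0],[0,0,0,0,0,0]]'; python3 go.py a .0775
python3 - <<'E'
from h import *
s=cams.snapshot("scene");z=s["pixels"][130:260,160:330,::-1];cv2.imwrite("pics/hov.png",cv2.resize(z,None,fx=4,fy=4,interpolation=cv2.INTER_CUBIC))
E
```

```text
time_s: 4.08
ee_pos: [0.6841, 0.0188, 0.1103]
tcp_rot: [0.296, 0.955, 0.0, 0.001]
force: [-0.1, -0.0, 0.3]
finger_gap: 0.005
grasp_force: 0.0
units [ 0.086 -0.091  1.094] pos [0.6841 0.0188 0.1103] F [-0.07 -0.05  0.26] yawY 55.6 tilt [ 1.5e-03  3.0e-04 -1.0e+00]
```

View pics/hov.png

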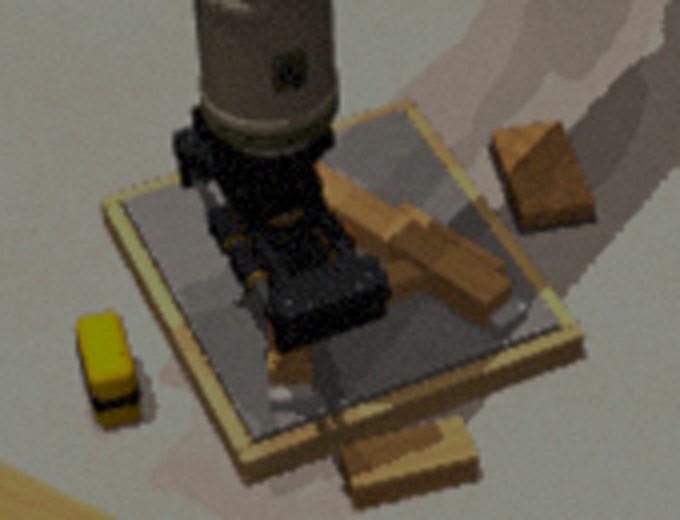

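The closed fingers hover over the plain leg's foot, at crop pixels (330,310), clear of the dowel. Next comes the descent.

```bash
python3 -m creep '[[0.08,-0.09,0.3,0,0,0],[0,0,0.3,0,0,0],[0,0,0.2,0,0,0],[0,0,0,0,0,0],[0,0,0,0,0,0],[0,0,0,0,0,0]]'; python3 go.py a .0775
```

```text
time_s: 4.63
ee_pos: [0.6801, 0.0179, 0.0853]
tcp_rot: [0.296, 0.955, 0.0, 0.0]
force: [-0.3, -0.0, -0.5]
finger_gap: 0.004
grasp_force: 0.0
units [-0.008  0.01   0.26 ] pos [0.6801 0.0179 0.0853] F [-0.33 -0.05 -0.53] yawY 55.6 tilt [ 0.  0. -1.]
```

```bash
python3 -m creep '[[0,0,0.08,0,0,0],[0,0,0.08,0,0,0],[0,0,0.1,0,0,0],[0,0,0,0,0,0],[0,0,0,0,0,0],[0,0,0,0,0,0]]'; python3 go.py p .0775
```

```text
time_s: 5.13
ee_pos: [0.6804, 0.0179, 0.0779]
tcp_rot: [0.296, 0.955, 0.0, 0.0]
force: [0.4, 1.0, 3.5]
finger_gap: 0.007
grasp_force: 1.9
units [ 2.496 -5.991  0.008] pos [0.6804 0.0179 0.0779] F [0.38 0.96 3.54] yawY 55.6 tilt [ 9.e-04  2.e-04 -1.e+00]
```

```bash
python3 -m creep '[[0.104,-0.25,0.02,0,0,0],[0.104,-0.25,0,0,0,0],[0.104,-0.25,0,0,0,0],[0.104,-0.25,0,0,0,0],[0.104,-0.25,0,0,0,0],[0.104,-0.25,0,0,0,0],[0.104,-0.25,0,0,0,0],[0.104,-0.25,0,0,0,0]]'; python3 go.py p .0775
```

```text
time_s: 5.8
ee_pos: [0.6249, -0.018, 0.0769]
tcp_rot: [0.296, 0.955, 0.0, 0.0]
force: [3.3, 1.3, 4.4]
finger_gap: 0.006
grasp_force: 2.3
units [ 1.646 -3.959 -0.02 ] pos [ 0.6249 -0.018   0.0769] F [3.27 1.31 4.39] yawY 55.6 tilt [ 3.e-04  2.e-04 -1.e+00]
```

```bash
python3 -m creep '[[0.104,-0.25,0,0,0,0],[0.104,-0.25,0,0,0,0],[0.104,-0.25,0,0,0,0],[0.104,-0.25,0,0,0,0],[0.104,-0.25,0,0,0,0],[0.104,-0.25,0,0,0,0],[0.104,-0.25,0,0,0,0],[0.104,-0.25,0,0,0,0]]'; python3 go.py p .0775
```

```text
time_s: 6.47
ee_pos: [0.5703, -0.0532, 0.0768]
tcp_rot: [0.296, 0.955, 0.0, -0.0]
force: [2.6, 2.6, 5.4]
finger_gap: 0.003
grasp_force: 2.3
units [ 0.811 -1.961 -0.023] pos [ 0.5703 -0.0532  0.0768] F [2.57 2.59 5.44] yawY 55.6 tilt [-0.e+00  2.e-04 -1.e+00]
```

```bash
python3 -m creep '[[0.104,-0.25,-0.01,0,0,0],[0.104,-0.25,0,0,0,0],[0.104,-0.25,0,0,0,0],[0.104,-0.25,0,0,0,0],[0.104,-0.25,0,0,0,0],[0.104,-0.25,0,0,0,0],[0.104,-0.24,0,0,0,0],[0,0,0,0,0,0]]'; python3 go.py b .0775
```

```text
time_s: 7.13
ee_pos: [0.5217, -0.085, 0.0769]
tcp_rot: [0.297, 0.955, -0.0, -0.001]
force: [-1.7, -2.3, 5.3]
finger_gap: 0.01
grasp_force: 2.3
units [ 2.607  5.811 -0.022] pos [ 0.5217 -0.085   0.0769] F [-1.71 -2.27  5.26] yawY 55.5 tilt [-1.7e-03 -2.0e-04 -1.0e+00]
```

```bash
python3 -m creep '[[0.09,-0.18,0,0,0,0],[0,0,0,0,0,0],[0.105,0.25,0,0,0,0],[0.105,0.25,0,0,0,0],[0.105,0.25,0,0,0,0],[0.105,0.25,0,0,0,0],[0.105,0.25,0,0,0,0],[0.105,0.25,0,0,0,0]]'; python3 go.py b .0775
```

```text
time_s: 7.8
ee_pos: [0.5282, -0.0376, 0.077]
tcp_rot: [0.296, 0.955, -0.0, -0.0]
force: [-1.4, -3.7, 4.1]
finger_gap: 0.008
grasp_force: 2.2
units [ 1.883  4.392 -0.016] pos [ 0.5282 -0.0376  0.077 ] F [-1.42 -3.74  4.08] yawY 55.6 tilt [-3.e-04 -0.e+00 -1.e+00]
```

```bash
python3 -m creep '[[0.106,0.25,0,0,0,0],[0.106,0.25,0,0,0,0],[0.106,0.25,0,0,0,0],[0.106,0.25,0,0,0,0],[0.106,0.25,0,0,0,0],[0.106,0.25,0,0,0,0],[0.106,0.25,0,0,0,0],[0.106,0.25,0,0,0,0]]'; python3 go.py b .0775
```

```text
time_s: 8.47
ee_pos: [0.5411, 0.026, 0.0771]
tcp_rot: [0.296, 0.955, 0.0, -0.0]
force: [-0.3, -3.1, 4.4]
finger_gap: 0.007
grasp_force: 2.2
units [ 1.041  2.399 -0.014] pos [0.5411 0.026  0.0771] F [-0.28 -3.06  4.37] yawY 55.6 tilt [-2.e-04  1.e-04 -1.e+00]
```

```bash
python3 -m creep '[[0.106,0.25,0,0,0,0],[0.106,0.25,0,0,0,0],[0.106,0.25,0,0,0,0],[0.106,0.25,0,0,0,0],[0.106,0.25,0,0,0,0],[0.106,0.25,0,0,0,0],[0.106,0.25,0,0,0,0],[0.106,0.25,0,0,0,0]]'; python3 go.py b .0775
```

```text
time_s: 9.13
ee_pos: [0.5541, 0.0898, 0.0771]
tcp_rot: [0.296, 0.955, 0.0, -0.0]
force: [-0.3, -2.6, 4.9]
finger_gap: 0.005
grasp_force: 2.2
units [ 0.194  0.398 -0.013] pos [0.5541 0.0898 0.0771] F [-0.27 -2.59  4.88] yawY 55.6 tilt [-1.e-04  1.e-04 -1.e+00]
```

```bash
python3 -m creep '[[0.1,0.2,0,0,0,0],[0.05,0.12,0,0,0,0],[0,0,0,0,0,0],[0,0,0,0,0,0]]'; python3 go.py b .0775
```

```text
time_s: 9.47
ee_pos: [0.5558, 0.1011, 0.0773]
tcp_rot: [0.295, 0.955, 0.001, 0.0]
force: [-0.1, 2.9, 3.9]
finger_gap: 0.007
grasp_force: 2.1
units [ 0.03   0.056 -0.006] pos [0.5558 0.1011 0.0773] F [-0.13  2.94  3.89] yawY 55.6 tilt [ 6.0e-04  1.9e-03 -1.0e+00]
```

```bash
python3 -m creep '[[0.03,0.07,0,0,0,0],[0,0,0,0,0,0],[0,0,0,0,0,0],[0,0,-0.3,0,0,0],[0,0,-0.8,0,0,0],[0,0,-0.9,0,0,0],[0,0,-0.9,0,0,0],[0,0,-0.9,0,0,0]]'; python3 -m creep '[[-0.5,0.5,-0.5,0,0,0],[-0.4,0.8,0,0,0,0],[0,0.9,0,0,0,0],[0,0.9,0,0,0,0],[0,0.9,0,0,0,0],[0,0,0,0,0,0],[0,0,0,0,0,0],[0,0,0,0,0,0]]'; python3 go.py b .0775
python3 - <<'E'
from h import *
s=cams.snapshot("top");np.savez("top1.npz",c=cloud(s));cv2.imwrite("pics/end.png",cv2.resize(s["pixels"][110:300,170:370,::-1],None,fx=3,fy=3))
E
sed 's/("top","scene")/("top",)/;s/0.npz/1.npz/' fit.py|python3 - |tail -1
```

```text
time_s: 10.13
ee_pos: [0.5557, 0.1014, 0.1926]
tcp_rot: [0.296, 0.955, -0.0, -0.0]
force: [1.0, 0.1, 0.7]
finger_gap: 0.006
grasp_force: 0.0
time_s: 10.8
ee_pos: [0.646, 0.1846, 0.2061]
tcp_rot: [0.296, 0.955, -0.0, -0.0]
force: [0.2, -0.9, -0.7]
finger_gap: 0.009
grasp_force: 0.0
units [ 0.935 -3.936  4.289] pos [0.646  0.1846 0.2061] F [ 0.18 -0.93 -0.75] yawY 55.5 tilt [-5.e-04 -8.e-04 -1.e+00]
0.026555894651164123 [ 0.5169 -0.0921  0.5899  1.3595] [[0.5169, -0.0921], [0.6789, 0.0164], [0.5578, 0.0985]] z 0.06169040125098646
```

View pics/end.png

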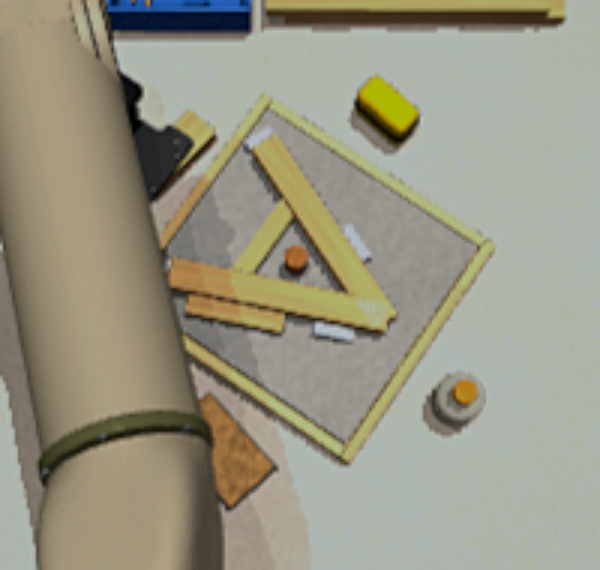

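The frame lies between its stops with its peak at pixel (385,315). The dowel stands at (296,258), nothing has been disturbed, and the arm is clear. Any remaining difference in the fit comes from the arm hiding part of the stepped foot.

```bash
python3 -c "
from bench import bot
print(bot.hand_in())"
```

```text
the job is handed in; nothing more can be done
None
```

I made the stroke in one pass from the plain foot over the peak to the stepped foot, with the floor about 3–4 mm down all along, lifted clear with nothing visibly disturbed, and handed the job in at about 11 s; the hand-in gave no verdict.

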